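Put the desk supplies back on their outlined pads

TASK

Tidy the desk: put the stapler, the clip tin, the box of staples and the eraser each on the dark pad whose yellow silhouette has its shape and size, resting upright as it stands now, centred on the silhouette and turned in line with it (either way round). Leave the usb stick and the small pencil sharpener where they lie.

Things in the scene. Friction and masses are not known exactly. Their poses are not given: they have to be found in the camera images.
- stapler_center (a point): The red stapler with a black base, lying on its base as in use: 140 long (its x) x 36 wide (its y) x 48 mm high, about 0.25 kg; it does not open. Base plate 36 mm wide up to 9 mm height; above it the arm is 26 mm wide, from 28 to 48 mm height (can be gripped across there, at mid-length). Point: its centre, 24 mm above its underside; z up.
- tin_center (a point): The round clip tin, white-grey with a dark green lid, shut: 64 mm across, 30 mm high, about 0.05 kg. Point: its centre, 15 mm above its underside; z up.
- staple_box_center (a point): The grey-green box of staples with a pale label on top: 38 (its x) x 60 (its y) x 22 mm high, about 0.1 kg. Point: its centre, 11 mm above its underside; z up.
- eraser_center (a point): The eraser, white with a dark grey sleeve: 21 (its x) x 44 (its y) x 13 mm high, 0.02 kg. Point: its centre, 6.5 mm above its underside; z up.
- stapler_pad_center (a point): Stapler's pad: long dark pad, 156 (its x) x 54 mm (its y), with a yellow 144 x 40 mm round-cornered oblong on it. Fixed, flat, 3 mm thick, lies on the desk. Point: middle of the pad's top face (3 mm above the desk), z up; x along the length, as the stapler's x when it is in place (either way round).
- tin_pad_center (a point): Clip tin's pad: round dark pad, 86 mm across, with a yellow disc of 70 mm on it. Fixed, flat, 3 mm thick, lies on the desk. Point: middle of the pad's top face (3 mm above the desk), z up; the direction of x does not matter.
- box_pad_center (a point): Staple box's pad: dark pad 60 (its x) x 82 mm (its y) with a yellow 44 x 66 mm rectangle on it, the larger of the two short rectangles. Fixed, flat, 3 mm thick, lies on the desk. Point: middle of the pad's top face (3 mm above the desk), z up; x and y as those of the box in place (either way round).
- eraser_pad_center (a point): Eraser's pad: small dark pad 46 (its x) x 68 mm (its y) with a yellow 27 x 50 mm rectangle on it, the smallest of the four. Fixed, flat, 3 mm thick, lies on the desk. Point: middle of the pad's top face (3 mm above the desk), z up; x and y as those of the eraser in place (either way round).
- usb_stick: Bystander, to be left alone: black usb stick with a silver plug, 18 x 48 x 8 mm, lying loose on the desk. Origin: centre of its underside.
- sharpener: Bystander, to be left alone: small pale metal pencil sharpener, 16 x 24 x 12 mm, lying loose on the desk. Origin: centre of its underside.
Mind the look-alikes: they are no part of the job. Several things look just like the part that bears tin_center: the one meant starts nearest to the robot's base.

How it is judged:
By the outcome, as a careful person would: the job done as asked, in the order asked, and still so for the second after the job is handed in, with the robot touching nothing.
It also fails if it takes over 112 s, if anything falls off the work surface, if the arm or the gripper's body presses on something with over 40 N, if the wrist force passes 120 N, or if a joint passes its speed limit or range.

ROBOT

A 7-joint arm with a two-finger parallel gripper is mounted at the origin on a cart in front of the work surface, level with it; the furniture and walls round the work are solid. World frame = base frame: x ahead of the robot, y to its left, z up, the work surface at z = 0. Lengths are in m, angles in rad, forces in N, time in s.
With the tool pointing down it reaches from about 0.4 to 0.85 m from the base axis. Payload 10.4 kg.
Tool frame: the origin (TCP) lies midway between the tips of the shut fingers; the grasp point (between the pads) lies 19 mm behind it; z points along the fingers, y is the line along which they close (so a half turn about z gives the same grasp; the last joint's range is limited). The gripper opens to 87 mm and grips with 3 to 60 N. Pads are 19 mm wide; open, the fingers measure 117 mm over their backs; the gripper's body (75 mm by 190 mm) begins 51 mm behind the grasp point.
Start: joints at [-1.28, 0.332, -0.065, 1.46, 0.022, 1.35, -0.088], TCP at [0.193, 0.595, 0.223] pointing down, gripper open.
Joint ranges: [-2.6, 2.6], [-0.5, 2.12], [-1.47, 1.34], [0.16, 2.42], [-1.27, 4.41], [0.06, 2.06], [-2.6, 2.6]. Speed limits (rad/s): [2.22, 2.22, 2.79, 2.79, 3.14, 3.14, 3.14].

INTERFACE

Orientations are given as a unit quaternion [x, y, z, w].
In Python, from bench import r gives the robot as it stands.
- The arm moves only by the tool arm_command, never from a script. Its arguments are lists of equal length, an entry for each row: "xyz": the shift along the world's x, y, z in m, a list of three; "rot": the turn, a rotation vector about the world's x, y, z in rad, a list of three. In form: {"xyz": [[tx, ty, tz], ...], "rot": [[ax, ay, az], ...]}. A call has 1 to 20 rows; each row is the pose to reach, as a shift and turn from the pose commanded when the call began; what a row does not reach only later rows make up. A row lasts 1/12 s, in which the tool goes at most 41.7 mm and 7.16 degrees, less where a joint would pass 70% of its speed; a pose out of reach is approached as far as the arm can. A call with a gripper value outside its range is refused whole. "grip" is the opening, from 0 (shut) to 1 (fully open), set as the call begins (left out, the last holds). The fingers move at their own pace and stop on an object; "squeeze" is the grip in N (left out, the last holds). Time passes only in rows, so rows that repeat a pose let the fingers close. It gives the time, the measured TCP pose, the force, the opening and the grip force at its end, in the units of the state.
- r.read_state(): the state, without advancing time (a new reading comes with each control period).
- r.camera(name): name is "scene" or "top" or "wrist"; returns the picture (384x512x3 uint8, red, green, blue); there is no depth.
- r.camera_model(name): a dict with "fx", "fy", "cx", "cy" (pixels), "T" (4x4, takes a point from camera to world coordinates). Camera axes: x right, y up, looking along -z (the intrinsics and any distortion apply to the point x, -y, -z); pixel columns grow to the right and rows downward; lengths in m; the calibration is good to about 2 mm. A picture is of the moment at which its call begins: read the wrist's pose just before it. camera_model takes no time and is no camera call; for the wrist camera it gives the pose at the moment of the call.
- r.close_job(): hands the job in; it is judged then, once.
Trained networks look in the newest picture that a camera, given by its name, has taken for a name from the list of things; names that differ only in an ending like _2 or _b are one class to them, and where a whole thing is asked for, a point or a joint stands for the part that bears it (a point fixed in the world has none). Each returns a list of dicts, best first, with "conf" (0 to 1); they miss things now and then, are a little off and sometimes report something else, mostly with a low value. They report only what shows in the picture. A call takes as long as a camera call. They do not tell look-alikes from the thing itself.
- r.look_for(label, camera): "at" ([x, y, z] in m, in the coordinates of the camera as it stood for that picture, good to about 4 mm: the middle of the surface that is visible of it).
- r.spot_point(label, camera): "at" ([x, y, z] in m, in the coordinates of the camera as it stood for that picture, good to about 4 mm: a listed point, or the origin of a listed thing).
The state is a dict: "time": time; "joint_positions": joint angles; "joint_vel": joint speeds; "joint_torque": joint torques, N m; "ee_pos": TCP position; "eef_rot": TCP orientation; "ft_force": force on the tool from outside, world axes, zero at the start; "torque": the same for the moment, N m; "width": finger opening in m; "grip_force": force on a finger pad.
Only numpy, scipy, OpenCV 4.12 (cv2) and the standard library are available. Lean on these libraries where they do the work, as an engineer would, in place of code of your own. Each camera call takes 0.05 s, during which the arm holds its last target. There are 200 camera calls.

## Working session

There is one attempt and no reset: what is moved stays moved. The work goes in short steps, Python scripts to look and compute and a tool call to move; the robot and the scene stay as the last step left them, time stands still between calls to the robot, and variables do not carry over. Pictures are saved under pics/ and viewed, at most 14 in all, crops included, and the job is handed in when it is done.

Besides the shell and the picture viewer there is one more tool, called after "Call:" as name(argument=value, ...), one argument or row to a line, values as JSON. arm_command: Moves the arm, as the interface text tells. Its arguments: {"type":"object","properties":{"xyz":{"type":"array"},"rot":{"type":"array"},"grip":{"type":"number"},"squeeze":{"type":"number"}},"required":["xyz","rot"]}

```bash
ls; mkdir -p pics; python3 - <<'E'
from bench import r
import cv2,numpy as np
for n in ["top","scene"]:
    im=r.camera(n); cv2.imwrite(f"pics/{n}0.png",im[:,:,::-1])
    m=r.camera_model(n); print(n,{k:(np.round(v,4).tolist() if k=='T' else v) for k,v in m.items()})
s=r.read_state(); print(s)
E
```

```text
pics
top {'fx': 352.4214360220981, 'fy': 352.4214360220981, 'cx': 252.14576044276168, 'cy': 194.7892870979583, 'T': [[-0.0169, 0.9932, -0.1155, 0.4548], [-0.9995, -0.0137, 0.0282, 0.0162], [0.0264, 0.1159, 0.9929, 0.9345], [0.0, 0.0, 0.0, 1.0]]}
scene {'fx': 471.875228993958, 'fy': 471.875228993958, 'cx': 253.7622659332089, 'cy': 194.64187815154713, 'T': [[0.3308, 0.8084, -0.4868, -0.1459], [-0.9436, 0.2769, -0.1814, -0.2902], [-0.0118, 0.5194, 0.8545, 1.3207], [0.0, 0.0, 0.0, 1.0]]}
{'time': 0.1, 'joint_positions': array([-1.27956736,  0.33278798, -0.06469833,  1.46080156,  0.02158792,
        1.3499099 , -0.08852314]), 'joint_vel': array([-9.07028607e-04, -2.18024831e-03, -6.25318781e-04, -3.09989820e-03,
       -5.74215503e-06, -1.52483032e-04,  6.81132093e-04]), 'joint_torque': array([ 1.45573904e-03, -6.24544930e+01,  2.45510519e-02, -3.90716207e+01,
       -6.13991381e-02,  3.65198334e-02,  8.53616075e-05]), 'ee_pos': array([0.19283819, 0.59416514, 0.22187305]), 'eef_rot': array([ 1.56275929e-01,  9.87713251e-01, -6.01506241e-04, -7.37032884e-05]), 'ft_force': array([-0.17743885,  0.2145056 , -0.77014669]), 'torque': array([ 0.03822472,  0.00679831, -0.02450681]), 'grip_force': 0.0, 'width': 0.0868992924057256}
```

View pics/top0.png

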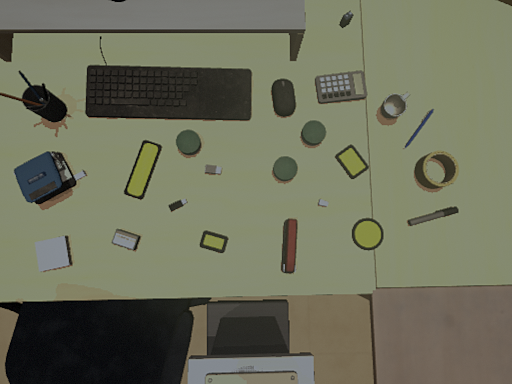

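View pics/scene0.png

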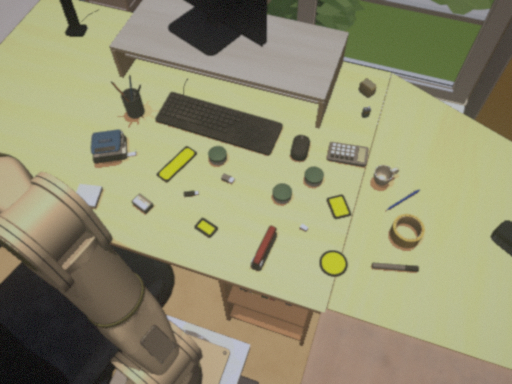

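The top view shows the stapler at (290,245), the box at (126,240), the eraser at (213,170) and tins at (188,142), (285,168) and (313,132). The pads are at (143,169) for the stapler, (367,234) for the tin, (352,161) for the box and (214,241) for the eraser. The usb stick is at (178,204) and the sharpener at (322,203). Next I measure them.

```bash
cat > h.py <<'E'
from bench import r
import cv2,numpy as np
def ray(m,uv,z):
    uv=np.atleast_2d(np.asarray(uv,float)); T=np.array(m["T"])
    d=np.c_[(uv[:,0]-m["cx"])/m["fx"],-(uv[:,1]-m["cy"])/m["fy"],-np.ones(len(uv))]@T[:3,:3].T
    return T[:3,3]+d*((z-T[2,3])/d[:,2])[:,None]
def proj(m,p):
    T=np.array(m["T"]); c=(np.atleast_2d(p)-T[:3,3])@T[:3,:3]
    return np.c_[m["cx"]+m["fx"]*c[:,0]/-c[:,2], m["cy"]-m["fy"]*c[:,1]/-c[:,2]]
def rect(m,mask,z,near=None,amin=40):
    """blobs of mask -> list of (centre xy, size mm, long-axis angle deg) on plane z"""
    out=[]
    cs,_=cv2.findContours(mask.astype(np.uint8),cv2.RETR_EXTERNAL,cv2.CHAIN_APPROX_NONE)
    for c in cs:
        if cv2.contourArea(c)<amin: continue
        P=ray(m,c[:,0,:],z)[:,:2]
        (cx,cy),(w,h),a=cv2.minAreaRect((P*1000).astype(np.float32))
        if w<h: a+=90
        out.append((round(cx,1),round(cy,1),round(max(w,h)),round(min(w,h)),round((a+90)%180-90,1),cv2.contourArea(c)))
    return out
def netw(label,cam,m,f="spot"):
    T=np.array(m["T"]); L=(r.spot_point if f=="spot" else r.look_for)(label,cam)
    return [(np.round(T[:3,:3]@np.array(d["at"])+T[:3,3],3).tolist(),round(d["conf"],2)) for d in L]
E
python3 - <<'E'
from h import *
im=r.camera("top"); m=r.camera_model("top")
hsv=cv2.cvtColor(im,cv2.COLOR_RGB2HSV); H,S,V=cv2.split(hsv)
for uv in [(143,169),(250,200),(290,245),(285,168),(367,234)]: print(uv,hsv[uv[1],uv[0]])
yel=(H>25)&(H<33)&(S>180)
print("yellow",*rect(m,yel,.003),sep="\n")
red=((H<8)|(H>172))&(S>100)&(np.arange(384)[:,None]<290); print("red",*rect(m,red,.048),sep="\n")
for l in ["stapler_center","tin_center","staple_box_center","eraser_center","stapler_pad_center","tin_pad_center","box_pad_center","eraser_pad_center","usb_stick","sharpener"]:
    print(l,netw(l,"top",m))
E
```

```text
(143, 169) [ 33 130 139]
(250, 200) [ 36  50 142]
(290, 245) [  6 126 105]
(285, 168) [50 56 91]
(367, 234) [ 32 135 140]
yellow
red
(430.8, -104.7, 125, 18, -4.7, 291.0)
stapler_center [([0.426, -0.102, 0.023], 0.92)]
tin_center [([0.703, 0.155, 0.02], 0.91), ([0.632, -0.095, 0.016], 0.69), ([0.727, -0.174, 0.015], 0.67), ([0.636, 0.282, 0.005], 0.25)]
staple_box_center [([0.448, 0.318, 0.011], 0.93)]
eraser_center [([0.634, 0.095, 0.005], 0.68)]
stapler_pad_center [([0.634, 0.281, 0.002], 0.72)]
tin_pad_center [([0.456, -0.312, -0.004], 0.73)]
box_pad_center [([0.651, -0.28, 0.003], 0.65)]
eraser_pad_center [([0.442, 0.089, 0.002], 0.72)]
usb_stick [([0.54, 0.187, 0.0], 0.56)]
sharpener [([0.537, -0.199, 0.003], 0.64)]
```

Call:
arm_command(
  xyz=[
    [0.257, -0.274, 0.03],
    [0.257, -0.274, 0.03],
    [0.257, -0.274, 0.03],
    [0.257, -0.274, 0.03],
    [0.257, -0.274, 0.03],
    [0.257, -0.274, 0.03],
    [0.257, -0.274, 0.03],
    [0.257, -0.274, 0.03],
    [0.237, -0.694, 0.0],
    [0.237, -0.694, 0.0],
    [0.237, -0.694, 0.0],
    [0.237, -0.694, 0.0],
    [0.237, -0.694, 0.0],
    [0.237, -0.694, 0.0],
    [0.237, -0.694, 0.0],
    [0.237, -0.694, 0.0],
    [0.237, -0.694, 0.0],
    [0.237, -0.694, 0.0],
    [0.237, -0.694, 0.0],
    [0.237, -0.694, 0.0],
  ],
  rot=[
    [0, 0, 0.1],
    [0, 0, 0.1],
    [0, 0, 0.1],
    [0, 0, 0.1],
    [0, 0, 0.232],
    [0, 0, 0.232],
    [0, 0, 0.232],
    [0, 0, 0.232],
    [0, 0, 0.232],
    [0, 0, 0.232],
    [0, 0, 0.232],
    [0, 0, 0.232],
    [0, 0, 0.232],
    [0, 0, 0.232],
    [0, 0, 0.232],
    [0, 0, 0.232],
    [0, 0, 0.232],
    [0, 0, 0.232],
    [0, 0, 0.232],
    [0, 0, 0.232],
  ],
)

```text
time: 2.32
ee_pos: [0.4291, -0.1068, 0.2228]
eef_rot: [0.045, 0.999, -0.0, 0.001]
ft_force: [-0.8, 0.1, -0.3]
width: 0.0871
grip_force: 0.0
```

```bash
python3 - <<'E'
from h import *
im=r.camera("top"); m=r.camera_model("top")
H,S,V=cv2.split(cv2.cvtColor(im,cv2.COLOR_RGB2HSV))
print("yellow",*rect(m,(H>25)&(H<40)&(S>100)&(V>70),.003),sep="\n")
s=r.read_state(); m=r.camera_model("wrist"); im=r.camera("wrist"); cv2.imwrite("pics/w1.png",im[:,:,::-1])
print(s["ee_pos"],np.round(m["T"],3),m["fx"],m["cx"],m["cy"])
print(netw("stapler_center","wrist",m))
E
```

```text
yellow
(442.0, 94.0, 52, 29, 73.2, 191.5)
(650.7, -281.5, 68, 46, 34.4, 383.0)
(636.3, 281.1, 146, 42, -19.1, 776.5)
[ 0.42943062 -0.1031992   0.22273983] [[ 0.088 -0.964 -0.251  0.361]
 [ 0.996  0.085  0.021 -0.098]
 [ 0.001 -0.252  0.968  0.385]
 [ 0.     0.     0.     1.   ]] 266.38568017823803 259.91844608386765 196.7277099977562
[([0.425, -0.103, 0.025], 0.76)]
```

View pics/w1.png

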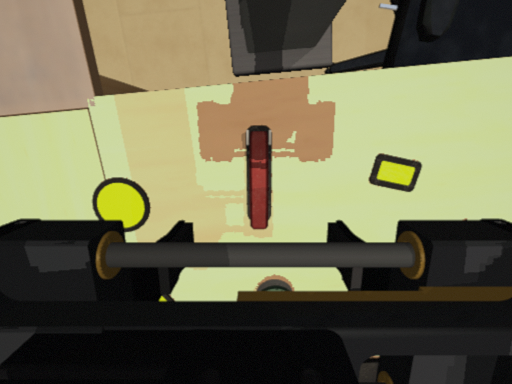

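The wrist view shows the stapler at columns 246–272 and rows 125–228, with the eraser pad at (395,173) and the tin pad at (121,205).

```bash
python3 - <<'E'
from h import *
m=r.camera_model("wrist"); im=cv2.imread("pics/w1.png")[:,:,::-1].copy()
H,S,V=cv2.split(cv2.cvtColor(im,cv2.COLOR_RGB2HSV))
win=np.zeros((384,512),bool); win[112:240,235:285]=1
red=((H<8)|(H>172))&(S>130)&win
print("red48",rect(m,red,.048)); 
st=(((H<8)|(H>172))&(S>130)|(V<70))&win
print("all z9",rect(m,st,.009)); print("all z0",rect(m,st,0.0),"48",rect(m,st,.048))
y=(H>20)&(H<40)&(S>190)
print("yel",*rect(m,y,.003),sep="\n")
E
```

```text
red48 [(428.6, -101.4, 127, 24, -4.3, 1635.5)]
all z9 [(433.1, -102.4, 148, 33, -4.1, 2119.5)]
all z0 [(434.8, -102.6, 152, 34, -4.1, 2119.5)] 48 [(425.7, -101.6, 133, 30, -4.1, 2119.5)]
yel
(455.0, -310.0, 71, 67, 61.6, 1556.0)
(440.7, 96.0, 51, 27, 73.1, 591.5)
```

Call:
arm_command(
  xyz=[
    [-0.003, -0.002, -0.04],
    [-0.003, -0.002, -0.08],
    [-0.003, -0.002, -0.12],
    [-0.003, -0.002, -0.15],
    [-0.003, -0.002, -0.175],
    [-0.003, -0.002, -0.195],
    [-0.003, -0.002, -0.204],
    [-0.003, -0.002, -0.204],
    [-0.003, -0.002, -0.204],
    [-0.003, -0.002, -0.204],
  ],
  rot=[
    [0, 0, 0.015],
    [0, 0, 0.015],
    [0, 0, 0.015],
    [0, 0, 0.015],
    [0, 0, 0.015],
    [0, 0, 0.015],
    [0, 0, 0.015],
    [0, 0, 0.015],
    [0, 0, 0.015],
    [0, 0, 0.015],
  ],
)

```text
time: 3.3
ee_pos: [0.428, -0.1011, 0.0198]
eef_rot: [0.033, 0.999, 0.0, 0.001]
ft_force: [-0.1, -0.4, -0.3]
width: 0.087
grip_force: 0.0
```

Call:
arm_command(
  xyz=[
    [0, 0, 0],
    [0, 0, 0],
    [0, 0, 0],
    [0, 0, 0],
    [0, 0, 0],
    [0, 0, 0],
    [0, 0, 0],
    [0, 0, 0],
    [0, 0, 0],
    [0, 0, 0],
  ],
  rot=[
    [0, 0, 0],
    [0, 0, 0],
    [0, 0, 0],
    [0, 0, 0],
    [0, 0, 0],
    [0, 0, 0],
    [0, 0, 0],
    [0, 0, 0],
    [0, 0, 0],
    [0, 0, 0],
  ],
  grip=0.0,
  squeeze=25,
)

```text
time: 4.13
ee_pos: [0.427, -0.1017, 0.0186]
eef_rot: [0.033, 0.999, -0.0, 0.0]
ft_force: [-0.3, -1.9, 0.0]
width: 0.0284
grip_force: 0.9
```

Call:
arm_command(
  xyz=[
    [0, 0, 0],
    [0, 0, 0],
    [0, 0, 0],
    [0, 0, 0],
    [0, 0, 0.01],
    [0, 0, 0.03],
    [0, 0, 0.05],
    [0, 0, 0.08],
    [0, 0, 0.08],
    [0, 0, 0.08],
  ],
  rot=[
    [0, 0, 0],
    [0, 0, 0],
    [0, 0, 0],
    [0, 0, 0],
    [0, 0, 0],
    [0, 0, 0],
    [0, 0, 0],
    [0, 0, 0],
    [0, 0, 0],
    [0, 0, 0],
  ],
)

```text
time: 4.97
ee_pos: [0.4278, -0.1011, 0.1]
eef_rot: [0.033, 0.999, 0.001, 0.001]
ft_force: [0.5, 0.4, -3.9]
width: 0.025
grip_force: 25.0
```

Call:
arm_command(
  xyz=[
    [0.006, 0.011, 0.01],
    [0.018, 0.033, 0.02],
    [0.033, 0.06, 0.03],
    [0.049, 0.09, 0.03],
    [0.065, 0.119, 0.03],
    [0.081, 0.148, 0.03],
    [0.097, 0.178, 0.03],
    [0.113, 0.207, 0.03],
    [0.129, 0.236, 0.03],
    [0.145, 0.265, 0.03],
    [0.161, 0.295, 0.03],
    [0.177, 0.324, 0.03],
    [0.191, 0.35, 0.03],
    [0.202, 0.369, 0.03],
    [0.209, 0.382, 0.03],
    [0.209, 0.382, 0.03],
    [0.209, 0.382, 0.03],
  ],
  rot=[
    [0, 0, 0],
    [0, 0, -0.02],
    [0, 0, -0.04],
    [0, 0, -0.06],
    [0, 0, -0.08],
    [0, 0, -0.1],
    [0, 0, -0.12],
    [0, 0, -0.14],
    [0, 0, -0.16],
    [0, 0, -0.18],
    [0, 0, -0.2],
    [0, 0, -0.22],
    [0, 0, -0.24],
    [0, 0, -0.255],
    [0, 0, -0.267],
    [0, 0, -0.267],
    [0, 0, -0.267],
  ],
)

```text
time: 6.38
ee_pos: [0.6349, 0.2807, 0.1263]
eef_rot: [0.165, 0.986, -0.001, -0.001]
ft_force: [0.3, -1.0, -2.9]
width: 0.0247
grip_force: 25.0
```

```bash
python3 - <<'E'
from h import *
s=r.read_state(); m=r.camera_model("wrist"); im=r.camera("wrist"); cv2.imwrite("pics/w2.png",im[:,:,::-1])
print(s["ee_pos"],s["eef_rot"],s["width"])
H,S,V=cv2.split(cv2.cvtColor(im,cv2.COLOR_RGB2HSV))
print("yel",*rect(m,(H>20)&(H<40)&(S>190),.003),sep="\n")
print(netw("stapler_center","wrist",m),netw("stapler_pad_center","wrist",m))
E
```

```text
[0.63490077 0.28072707 0.1263057 ] [ 0.16545781  0.98621542 -0.00110127 -0.00128127] 0.0247404605076647
yel
(442.9, 94.1, 45, 27, 71.0, 1207.5)
[([0.636, 0.282, 0.134], 0.59)] []
```

View pics/w2.png

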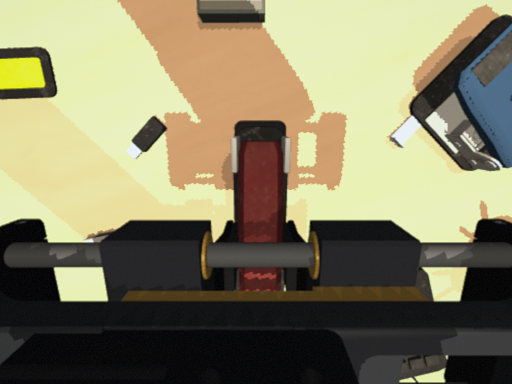

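The wrist view shows the held stapler hiding its pad, with the usb stick at (147,137) and the blue punch at the right. I shift aside for one look.

Call:
arm_command(
  xyz=[
    [-0.02, -0.03, 0.025],
    [-0.045, -0.07, 0.055],
    [-0.065, -0.1, 0.08],
    [-0.07, -0.11, 0.09],
    [-0.07, -0.11, 0.09],
    [-0.07, -0.11, 0.09],
    [-0.07, -0.11, 0.09],
  ],
  rot=[
    [0, 0, 0],
    [0, 0, 0],
    [0, 0, 0],
    [0, 0, 0],
    [0, 0, 0],
    [0, 0, 0],
    [0, 0, 0],
  ],
)

```text
time: 7.12
ee_pos: [0.5655, 0.1705, 0.2185]
eef_rot: [0.166, 0.986, 0.001, -0.0]
ft_force: [-0.3, -0.1, -3.0]
width: 0.0253
grip_force: 25.0
```

```bash
python3 - <<'E'
from h import *
s=r.read_state(); m=r.camera_model("wrist"); im=r.camera("wrist"); cv2.imwrite("pics/w3.png",im[:,:,::-1])
print(s["ee_pos"],s["eef_rot"],s["width"])
H,S,V=cv2.split(cv2.cvtColor(im,cv2.COLOR_RGB2HSV))
print("yel",*rect(m,(H>20)&(H<40)&(S>190),.003),sep="\n")
print(netw("stapler_center","wrist",m),netw("stapler_pad_center","wrist",m))
E
```

```text
[0.56551967 0.17050519 0.21849223] [ 1.66239656e-01  9.86085211e-01  5.52315424e-04 -1.68896647e-04] 0.02532647811319315
yel
(618.4, 285.4, 106, 40, -19.1, 1181.0)
(441.9, 92.0, 51, 27, 72.8, 698.5)
[([0.566, 0.175, 0.222], 0.92)] [([0.634, 0.278, 0.004], 0.58)]
```

View pics/w3.png

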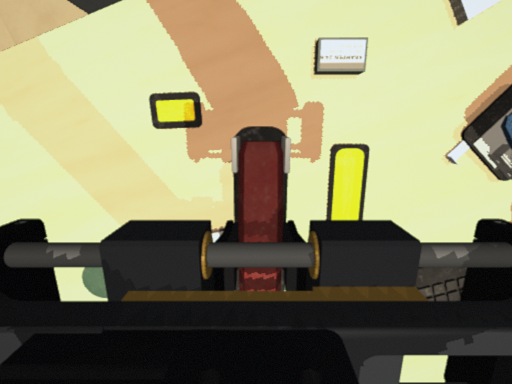

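The stapler pad's near part shows at columns 330–368, rows 145–220, at −19.1°, which puts its centre at about (0.636, 0.280).

Call:
arm_command(
  xyz=[
    [0.02, 0.031, -0.02],
    [0.045, 0.07, -0.05],
    [0.062, 0.097, -0.08],
    [0.07, 0.109, -0.105],
    [0.07, 0.109, -0.13],
    [0.07, 0.109, -0.155],
    [0.07, 0.109, -0.175],
    [0.07, 0.109, -0.185],
    [0.07, 0.109, -0.191],
    [0.07, 0.109, -0.194],
    [0.07, 0.109, -0.196],
    [0.07, 0.109, -0.197],
    [0.07, 0.109, -0.197],
    [0.07, 0.109, -0.197],
  ],
  rot=[
    [0, 0, 0],
    [0, 0, 0],
    [0, 0, 0],
    [0, 0, 0],
    [0, 0, 0],
    [0, 0, 0],
    [0, 0, 0],
    [0, 0, 0],
    [0, 0, 0],
    [0, 0, 0],
    [0, 0, 0],
    [0, 0, 0],
    [0, 0, 0],
    [0, 0, 0],
  ],
)

```text
time: 8.43
ee_pos: [0.6364, 0.2797, 0.0226]
eef_rot: [0.166, 0.986, 0.001, 0.001]
ft_force: [-0.1, 0.1, -2.6]
width: 0.0249
grip_force: 25.0
```

Call:
arm_command(
  xyz=[
    [0, 0, -0.001],
    [0, 0, -0.001],
    [0, 0, -0.001],
  ],
  rot=[
    [0, 0, 0],
    [0, 0, 0],
    [0, 0, 0],
  ],
)

```text
time: 8.68
ee_pos: [0.6364, 0.2797, 0.0217]
eef_rot: [0.166, 0.986, 0.001, 0.001]
ft_force: [-1.5, -0.5, 4.4]
width: 0.0251
grip_force: 25.0
```

Call:
arm_command(
  xyz=[
    [0, 0, 0],
    [0, 0, 0],
    [0, 0, 0],
    [0, 0, 0],
    [0, 0, 0],
    [0, 0, 0],
    [0, 0, 0.02],
    [0, 0, 0.05],
    [0, 0, 0.09],
    [0, 0, 0.13],
    [0, -0.01, 0.17],
    [-0.01, -0.03, 0.2],
    [-0.02, -0.06, 0.2],
    [-0.03, -0.09, 0.2],
    [-0.04, -0.12, 0.2],
    [-0.05, -0.15, 0.2],
    [-0.07, -0.18, 0.2],
    [-0.07, -0.18, 0.2],
    [-0.07, -0.18, 0.2],
  ],
  rot=[
    [0, 0, 0],
    [0, 0, 0],
    [0, 0, 0],
    [0, 0, 0],
    [0, 0, 0],
    [0, 0, 0],
    [0, 0, 0],
    [0, 0, 0],
    [0, 0, 0],
    [0, 0, 0],
    [0, 0, 0],
    [0, 0, 0],
    [0, 0, 0],
    [0, 0, 0],
    [0, 0, 0],
    [0, 0, 0],
    [0, 0, 0],
    [0, 0, 0],
    [0, 0, 0],
  ],
  grip=1.0,
)

```text
time: 10.27
ee_pos: [0.5655, 0.0974, 0.2212]
eef_rot: [0.168, 0.986, 0.001, 0.0]
ft_force: [-0.3, 0.7, 1.2]
width: 0.0869
grip_force: 0.0
```

```bash
python3 - <<'E'
from h import *
im=r.camera("top"); m=r.camera_model("top"); cv2.imwrite("pics/t4.png",cv2.resize(im[100:280,90:400,::-1],None,fx=2.5,fy=2.5,interpolation=cv2.INTER_CUBIC))
H,S,V=cv2.split(cv2.cvtColor(im,cv2.COLOR_RGB2HSV))
print(r.read_state()["ee_pos"],netw("stapler_center","top",m),netw("tin_center","top",m))
red=((H<8)|(H>172))&(S>100)&(np.arange(384)[:,None]<290); print("red",*rect(m,red,.051),sep="\n")
g=(H>38)&(H<95)&(V<110)&(S>40); print("green",*rect(m,g,.03,amin=150),sep="\n")
E
```

```text
[0.56585853 0.099346   0.22100768] [] [([0.728, -0.175, 0.018], 0.57), ([0.631, -0.096, 0.017], 0.56)]
red
green
(629.4, -96.7, 64, 58, -1.4, 415.0)
(725.4, -175.2, 66, 61, -1.9, 425.5)
```

View pics/t4.png

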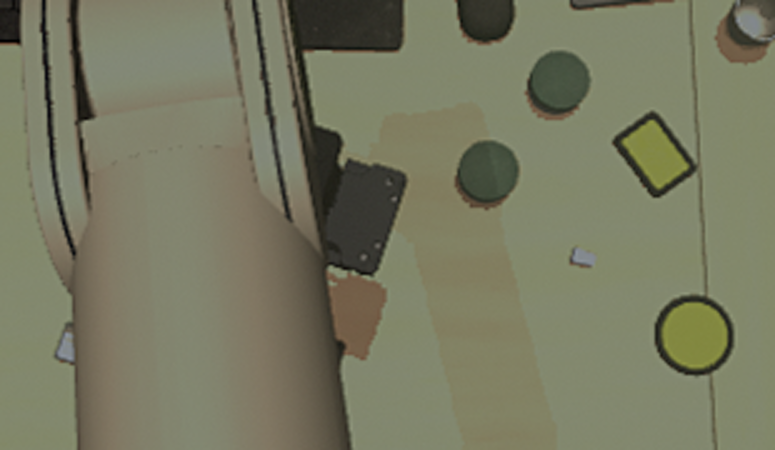

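The top crop shows the tin to take at about (488,172), its twin at (559,82), and the box pad at (653,153). The arm hides the stapler, so that check comes later. Next I go beside the tin.

Call:
arm_command(
  xyz=[
    [0.005, -0.03, 0],
    [0.01, -0.06, 0],
    [0.012, -0.09, 0],
    [0.014, -0.12, 0],
    [0.014, -0.15, 0],
    [0.014, -0.18, 0],
    [0.014, -0.196, 0],
    [0.014, -0.196, 0],
    [0.014, -0.196, 0],
  ],
  rot=[
    [0, 0, 0.03],
    [0, 0, 0.07],
    [0, 0, 0.11],
    [0, 0, 0.15],
    [0, 0, 0.19],
    [0, 0, 0.23],
    [0, 0, 0.267],
    [0, 0, 0.267],
    [0, 0, 0.267],
  ],
)

```text
time: 11.17
ee_pos: [0.5804, -0.0964, 0.2203]
eef_rot: [0.034, 0.999, -0.0, -0.0]
ft_force: [0.0, 0.4, -0.1]
width: 0.0869
grip_force: 0.0
```

```bash
python3 - <<'E'
from h import *
s=r.read_state(); m=r.camera_model("wrist"); im=r.camera("wrist"); cv2.imwrite("pics/w5.png",im[:,:,::-1])
print(s["ee_pos"],s["eef_rot"])
H,S,V=cv2.split(cv2.cvtColor(im,cv2.COLOR_RGB2HSV))
print("yel",*rect(m,(H>20)&(H<40)&(S>190),.003),sep="\n")
g=(H>50)&(H<95)&(V<110)&(S>40); print("green",*rect(m,g,.03,amin=150),sep="\n")
print(netw("tin_center","wrist",m),netw("tin_pad_center","wrist",m))
im=r.camera("top"); m=r.camera_model("top")
H,S,V=cv2.split(cv2.cvtColor(im,cv2.COLOR_RGB2HSV))
red=((H<8)|(H>172))&(S>100)&(np.arange(384)[:,None]<290); print("red",*rect(m,red,.051),sep="\n"); print(netw("stapler_center","top",m))
E
```

```text
[ 0.58036066 -0.09642424  0.22027685] [ 3.38512208e-02  9.99426860e-01 -1.14326977e-04 -1.84726826e-04]
yel
(648.6, -284.1, 62, 45, 34.5, 939.0)
(641.3, 258.6, 57, 5, -19.1, 76.0)
(455.1, -315.0, 70, 69, -14.3, 2237.0)
(441.6, 91.9, 51, 27, 73.5, 815.5)
green
(729.7, -177.0, 60, 50, 86.1, 982.0)
(628.6, -98.2, 61, 60, -3.8, 1351.0)
[([0.728, -0.176, 0.014], 0.9), ([0.633, -0.095, 0.011], 0.81)] [([0.458, -0.315, 0.009], 0.59)]
red
(637.4, 275.6, 129, 26, -19.0, 410.5)
[([0.635, 0.281, 0.027], 0.58)]
```

View pics/w5.png

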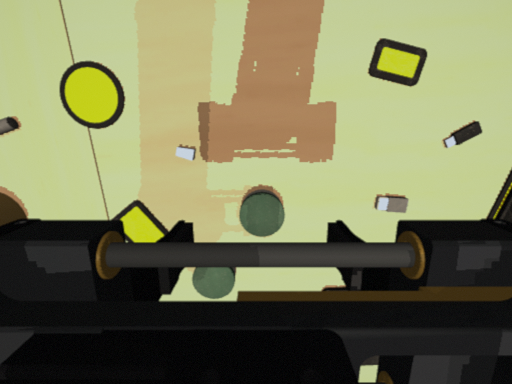

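The wrist view shows the tin at (262,214), the tin pad at (92,95), the sharpener at (186,153), the usb stick at (463,134) and the eraser at (392,204). Descending on the tin.

Call:
arm_command(
  xyz=[
    [0.03, 0, -0.02],
    [0.05, -0.001, -0.04],
    [0.05, -0.001, -0.08],
    [0.05, -0.001, -0.12],
    [0.05, -0.001, -0.16],
    [0.05, -0.001, -0.185],
    [0.05, -0.001, -0.205],
    [0.05, -0.001, -0.213],
    [0.05, -0.001, -0.213],
    [0.05, -0.001, -0.213],
  ],
  rot=[
    [0, 0, 0],
    [0, 0, 0],
    [0, 0, 0],
    [0, 0, 0],
    [0, 0, 0],
    [0, 0, 0],
    [0, 0, 0],
    [0, 0, 0],
    [0, 0, 0],
    [0, 0, 0],
  ],
)

```text
time: 12.25
ee_pos: [0.6305, -0.0972, 0.0084]
eef_rot: [0.033, 0.999, 0.0, 0.0]
ft_force: [0.2, -1.0, -0.1]
width: 0.087
grip_force: 0.0
```

Call:
arm_command(
  xyz=[
    [0, 0, 0],
    [0, 0, 0],
    [0, 0, 0],
    [0, 0, 0],
    [0, 0, 0],
    [0, 0, 0],
    [0, 0, 0],
    [0, 0, 0],
    [0, 0, 0],
    [0, 0, 0.02],
    [0, 0, 0.05],
    [0, 0, 0.08],
    [0, 0, 0.08],
    [0, 0, 0.08],
  ],
  rot=[
    [0, 0, 0],
    [0, 0, 0],
    [0, 0, 0],
    [0, 0, 0],
    [0, 0, 0],
    [0, 0, 0],
    [0, 0, 0],
    [0, 0, 0],
    [0, 0, 0],
    [0, 0, 0],
    [0, 0, 0],
    [0, 0, 0],
    [0, 0, 0],
    [0, 0, 0],
  ],
  grip=0.0,
  squeeze=15,
)

```text
time: 13.42
ee_pos: [0.631, -0.0977, 0.0892]
eef_rot: [0.033, 0.999, 0.0, 0.002]
ft_force: [0.7, 0.9, -1.8]
width: 0.0628
grip_force: 15.0
```

Call:
arm_command(
  xyz=[
    [-0.008, -0.004, 0.02],
    [-0.025, -0.013, 0.04],
    [-0.05, -0.026, 0.06],
    [-0.077, -0.04, 0.08],
    [-0.105, -0.054, 0.1],
    [-0.133, -0.068, 0.115],
    [-0.16, -0.082, 0.12],
    [-0.185, -0.095, 0.12],
    [-0.2, -0.103, 0.12],
    [-0.2, -0.103, 0.12],
    [-0.2, -0.103, 0.12],
  ],
  rot=[
    [0, 0, 0],
    [0, 0, 0],
    [0, 0, 0],
    [0, 0, 0],
    [0, 0, 0],
    [0, 0, 0],
    [0, 0, 0],
    [0, 0, 0],
    [0, 0, 0],
    [0, 0, 0],
    [0, 0, 0],
  ],
)

```text
time: 14.33
ee_pos: [0.4292, -0.2004, 0.2069]
eef_rot: [0.034, 0.999, 0.001, -0.0]
ft_force: [0.4, 0.8, -0.5]
width: 0.0628
grip_force: 15.0
```

```bash
python3 - <<'E'
from h import *
s=r.read_state(); m=r.camera_model("wrist"); im=r.camera("wrist"); cv2.imwrite("pics/w6.png",im[:,:,::-1])
print(s["ee_pos"],s["eef_rot"],s["width"])
H,S,V=cv2.split(cv2.cvtColor(im,cv2.COLOR_RGB2HSV))
print("yel",*rect(m,(H>20)&(H<40)&(S>190),.003),sep="\n")
g=(H>50)&(H<95)&(V<110)&(S>40); z=s["ee_pos"][2]-.008+.03; print("green",*rect(m,g,z,amin=150),sep="\n")
print(netw("tin_center","wrist",m),netw("tin_pad_center","wrist",m))
im=r.camera("top"); m=r.camera_model("top")
H,S,V=cv2.split(cv2.cvtColor(im,cv2.COLOR_RGB2HSV))
print("top yel",*rect(m,(H>25)&(H<40)&(S>100)&(V>70),.003),netw("tin_pad_center","top",m),sep="\n")
E
```

```text
[ 0.42924461 -0.20038752  0.20690306] [ 3.38047693e-02  9.99428268e-01  5.56227222e-04 -2.56748742e-04] 0.06283611933191774
yel
(454.9, -315.3, 69, 68, 86.1, 1787.5)
(441.6, 92.2, 51, 27, 73.5, 648.0)
green
(446.4, -202.7, 57, 15, 86.1, 1356.0)
(409.5, -199.6, 63, 28, 86.1, 3804.5)
[([0.428, -0.201, 0.212], 0.85)] [([0.457, -0.314, 0.006], 0.86)]
top yel
(441.8, 94.1, 52, 29, 73.2, 193.0)
(478.2, -307.7, 52, 21, 89.1, 98.0)
(650.7, -281.5, 68, 46, 34.4, 383.0)
[([0.457, -0.311, 0.0], 0.55)]
```

View pics/w6.png

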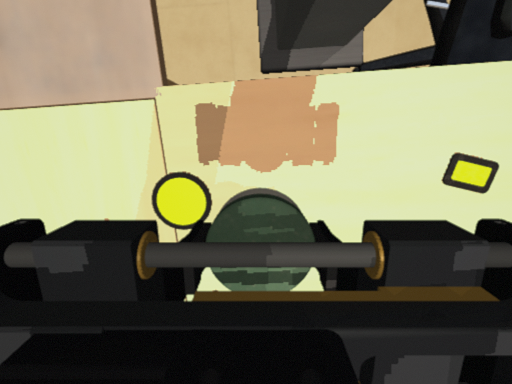

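The wrist view shows the tin pad at (181,200) and the held tin at (262,243), centred in the grip. Placing it.

Call:
arm_command(
  xyz=[
    [0.006, -0.025, -0.01],
    [0.014, -0.06, -0.03],
    [0.021, -0.09, -0.06],
    [0.0265, -0.11, -0.09],
    [0.0265, -0.114, -0.12],
    [0.0265, -0.114, -0.145],
    [0.0265, -0.114, -0.165],
    [0.0265, -0.114, -0.18],
    [0.0265, -0.114, -0.188],
    [0.0265, -0.114, -0.193],
    [0.0265, -0.114, -0.196],
    [0.0265, -0.114, -0.197],
    [0.0265, -0.114, -0.197],
    [0.0265, -0.114, -0.197],
  ],
  rot=[
    [0, 0, 0],
    [0, 0, 0],
    [0, 0, 0],
    [0, 0, 0],
    [0, 0, 0],
    [0, 0, 0],
    [0, 0, 0],
    [0, 0, 0],
    [0, 0, 0],
    [0, 0, 0],
    [0, 0, 0],
    [0, 0, 0],
    [0, 0, 0],
    [0, 0, 0],
  ],
)

```text
time: 15.75
ee_pos: [0.4571, -0.3147, 0.0114]
eef_rot: [0.033, 0.999, -0.0, 0.001]
ft_force: [0.1, -0.3, -0.9]
width: 0.063
grip_force: 15.0
```

Call:
arm_command(
  xyz=[
    [0, 0, 0],
    [0, 0, 0],
    [0, 0, 0],
    [0, 0, 0],
    [0, 0, 0],
    [0, 0, 0],
    [0, 0, 0.02],
    [0, 0, 0.05],
    [0, 0, 0.09],
    [0, 0, 0.13],
    [-0.01, 0.02, 0.17],
    [-0.02, 0.05, 0.2],
    [-0.03, 0.08, 0.21],
    [-0.03, 0.11, 0.21],
    [-0.03, 0.114, 0.21],
    [-0.03, 0.114, 0.21],
  ],
  rot=[
    [0, 0, 0],
    [0, 0, 0],
    [0, 0, 0],
    [0, 0, 0],
    [0, 0, 0],
    [0, 0, 0],
    [0, 0, 0],
    [0, 0, 0],
    [0, 0, 0],
    [0, 0, 0],
    [0, 0, 0],
    [0, 0, 0],
    [0, 0, 0],
    [0, 0, 0],
    [0, 0, 0],
    [0, 0, 0],
  ],
  grip=1.0,
)

```text
time: 17.08
ee_pos: [0.4268, -0.1984, 0.2209]
eef_rot: [0.031, 1.0, 0.001, 0.001]
ft_force: [0.3, 0.8, -0.6]
width: 0.0869
grip_force: 0.0
```

```bash
python3 - <<'E'
from h import *
s=r.read_state(); m=r.camera_model("wrist"); im=r.camera("wrist"); cv2.imwrite("pics/w7.png",im[:,:,::-1])
print(s["ee_pos"])
P=np.array([.456,-.314,.0]); u=proj(m,P)[0].astype(int); print(u)
c=im[max(u[1]-60,0):u[1]+40,max(u[0]-60,0):u[0]+60]; cv2.imwrite("pics/c7.png",cv2.resize(c[:,:,::-1],None,fx=5,fy=5,interpolation=cv2.INTER_NEAREST))
H,S,V=cv2.split(cv2.cvtColor(im,cv2.COLOR_RGB2HSV))
g=(H>50)&(H<95)&(V<110)&(S>40); print("green33",*rect(m,g,.033,amin=150),sep="\n")
print(netw("tin_center","wrist",m))
E
```

```text
[ 0.42684547 -0.19840858  0.22092258]
[183 200]
green33
(454.0, -313.9, 62, 58, -78.3, 1441.5)
[([0.458, -0.313, 0.014], 0.67)]
```

View pics/c7.png

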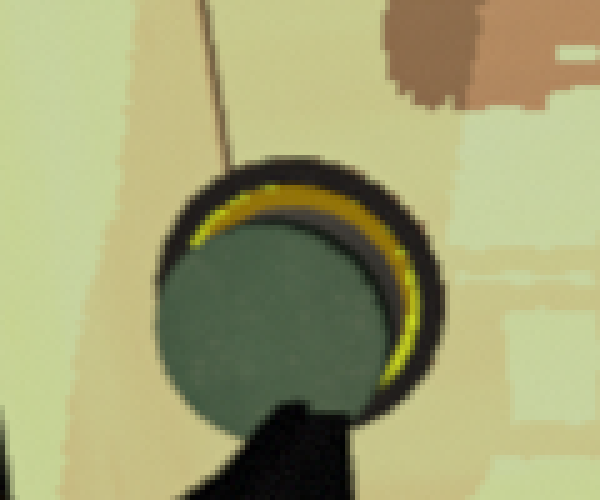

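The crop shows the tin upright on its pad, with yellow visible on the near side and perhaps a little wide at the top. I fit circles to quantify it.

```bash
cat >> h.py <<'E'
from scipy.optimize import least_squares
def circ(P,R=None,x0=None):
    f=(lambda p:np.hypot(P[:,0]-p[0],P[:,1]-p[1])-(R if R else p[2]))
    q=least_squares(f,list(x0)+([] if R else [.035]),loss="soft_l1",f_scale=.001); return np.round(q.x*1000,1),round(1000*np.abs(q.fun).mean(),2),len(P)
E
python3 - <<'E'
from h import *
m=r.camera_model("wrist"); im=cv2.imread("pics/w7.png")[:,:,::-1].copy()
HSV=cv2.cvtColor(im,cv2.COLOR_RGB2HSV); H,S,V=[x.astype(int) for x in cv2.split(HSV)]
c0=np.array([.456,-.314])
# rays from pad centre outward in directions seen: dark pad outer edge & yellow outer edge
out=[];ye=[]
dark=(V<60); yel=(H>12)&(H<40)&(S>150)
for a in np.radians(np.arange(0,360,4)):
    rr=np.arange(.020,.055,.0003); p=np.c_[c0[0]+rr*np.cos(a),c0[1]+rr*np.sin(a),0*rr+.003]
    uv=proj(m,p).round().astype(int); 
    if (uv<0).any() or (uv[:,1]>215).any(): continue
    y=yel[uv[:,1],uv[:,0]]; d=dark[uv[:,1],uv[:,0]]
    if y.sum()>5 : ye.append(p[np.where(y)[0].max(),:2])
    if d.sum()>10 and y.sum()>5: out.append(p[np.where(d)[0].max(),:2])
    
print("yellow",circ(np.array(ye),.035,c0),circ(np.array(ye),None,c0)); print("pad",circ(np.array(out),.043,c0))
g=((H>45)&(H<95)&(V<125)&(S>40)).astype(np.uint8); g[:, :120]=0; g[:,250:]=0
cs,_=cv2.findContours(g,cv2.RETR_EXTERNAL,cv2.CHAIN_APPROX_NONE); c=max(cs,key=cv2.contourArea)[:,0,:]
c=c[c[:,1]<212]; P=ray(m,c,.033)[:,:2]
print("lid",circ(P,.032,c0),circ(P,None,c0))
E
```

```text
yellow (array([ 452.7, -317.7]), np.float64(0.46), 43) (array([ 453.5, -318.2,   35.8]), np.float64(0.41), 43)
pad (array([ 454.6, -318.9]), np.float64(0.78), 43)
lid (array([ 455.4, -316.5]), np.float64(0.77), 76) (array([ 454.2, -316.5,   31. ]), np.float64(0.57), 76)
```

Call:
arm_command(
  xyz=[
    [0.001, 0.012, 0],
    [0.002, 0.035, 0],
    [0.003, 0.063, 0],
    [0.004, 0.093, 0],
    [0.005, 0.123, 0],
    [0.006, 0.153, 0],
    [0.007, 0.183, 0],
    [0.008, 0.213, 0],
    [0.009, 0.243, 0],
    [0.01, 0.273, 0],
    [0.011, 0.303, 0],
    [0.012, 0.333, 0],
    [0.013, 0.363, 0],
    [0.0135, 0.393, 0],
    [0.0135, 0.423, 0],
    [0.0135, 0.45, 0],
    [0.0135, 0.467, 0],
    [0.0135, 0.475, 0],
    [0.0135, 0.475, 0],
    [0.0135, 0.475, 0],
  ],
  rot=[
    [0, 0, -0.06],
    [0, 0, -0.16],
    [0, 0, -0.26],
    [0, 0, -0.36],
    [0, 0, -0.47],
    [0, 0, -0.58],
    [0, 0, -0.69],
    [0, 0, -0.8],
    [0, 0, -0.91],
    [0, 0, -1.02],
    [0, 0, -1.13],
    [0, 0, -1.24],
    [0, 0, -1.35],
    [0, 0, -1.46],
    [0, 0, -1.56],
    [0, 0, -1.65],
    [0, 0, -1.71],
    [0, 0, -1.73],
    [0, 0, -1.73],
    [0, 0, -1.73],
  ],
)

```text
time: 18.85
ee_pos: [0.4408, 0.2733, 0.2197]
eef_rot: [0.783, 0.623, -0.001, 0.0]
ft_force: [-0.1, -0.2, -0.1]
width: 0.0873
grip_force: 0.0
```

```bash
python3 - <<'E'
from h import *
s=r.read_state(); m=r.camera_model("wrist"); im=r.camera("wrist"); cv2.imwrite("pics/w8.png",im[:,:,::-1])
q=s["eef_rot"]; print(s["ee_pos"],q,"yang",90-2*np.degrees(np.arctan2(q[0],q[1])),s["joint_positions"])
print(netw("staple_box_center","wrist",m),np.round(m["T"],3)[:3,3])
mt=r.camera_model("top"); im=r.camera("top"); print(netw("staple_box_center","top",mt),netw("stapler_center","top",mt))
H,S,V=cv2.split(cv2.cvtColor(im,cv2.COLOR_RGB2HSV))
red=((H<8)|(H>172))&(S>100)&(np.arange(384)[:,None]<290); print("red",*rect(mt,red,.051),sep="\n")
E
```

```text
[0.44079839 0.27329577 0.21971553] [ 7.82527103e-01  6.22615957e-01 -7.98674233e-04  2.56331366e-04] yang -12.985131524528143 [-0.75415013  0.09758763  0.11846491  1.74949537 -0.01137027  1.29678422
 -0.85978234]
[([0.453, 0.312, 0.012], 0.77)] [0.456 0.339 0.381]
[([0.446, 0.318, 0.012], 0.77), ([0.445, 0.089, 0.003], 0.56), ([0.635, 0.095, 0.006], 0.28)] [([0.636, 0.282, 0.03], 0.91)]
red
(637.0, 275.7, 130, 26, -19.0, 416.5)
```

View pics/w8.png

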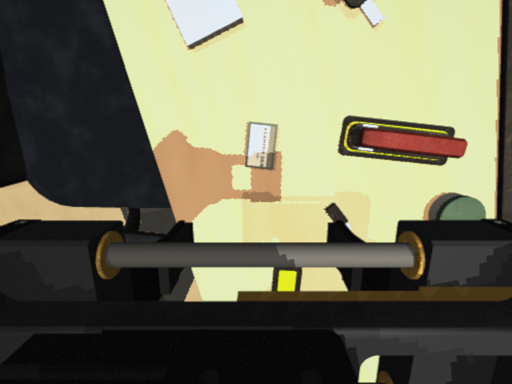

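The wrist view shows the box at columns 245–277, rows 123–170, and the stapler at (400,141) on its pad with yellow showing around it. Next I measure the box outline.

```bash
python3 - <<'E'
from h import *
m=r.camera_model("wrist"); im=cv2.imread("pics/w8.png")
H,S,V=cv2.split(cv2.cvtColor(im,cv2.COLOR_BGR2HSV))
w=np.s_[110:185,230:290]
# local saturation profile
print(S[146,236:290].tolist()); print(V[146,236:290].tolist()); print(S[112:182,259].tolist()); print(V[112:182,259].tolist())
k=np.zeros(S.shape,bool); k[w]=1
mask=k&(S<52)
mask=cv2.morphologyEx(mask.astype(np.uint8),cv2.MORPH_CLOSE,np.ones((5,5)))
print(rect(m,mask,.022,amin=200))
c=im[80:200,200:500]; cv2.imwrite("pics/c8.png",cv2.resize(c,None,fx=2.6,fy=2.6,interpolation=cv2.INTER_CUBIC))
E
```

```text
[58, 59, 58, 57, 58, 58, 56, 57, 60, 85, 99, 57, 16, 25, 17, 16, 15, 8, 9, 11, 15, 12, 9, 12, 16, 16, 15, 7, 40, 3, 16, 9, 33, 62, 64, 63, 61, 49, 40, 72, 79, 66, 59, 58, 59, 58, 59, 57, 57, 57, 58, 57, 58, 57]
[237, 238, 237, 238, 238, 238, 238, 239, 239, 220, 170, 135, 147, 226, 246, 246, 244, 237, 238, 240, 245, 241, 238, 241, 245, 246, 243, 214, 211, 229, 245, 238, 215, 192, 190, 189, 183, 157, 142, 194, 229, 231, 237, 238, 238, 237, 238, 237, 238, 237, 238, 237, 238, 238]
[60, 60, 61, 61, 62, 62, 63, 63, 62, 64, 66, 45, 14, 17, 16, 16, 10, 9, 9, 6, 8, 8, 8, 14, 16, 11, 9, 12, 12, 15, 16, 16, 16, 14, 12, 9, 10, 14, 16, 17, 19, 50, 51, 49, 51, 51, 52, 50, 51, 52, 51, 50, 52, 50, 45, 38, 104, 117, 120, 119, 119, 118, 119, 119, 119, 119, 117, 117, 119, 119]
[238, 238, 238, 237, 238, 238, 238, 238, 239, 239, 186, 143, 167, 239, 246, 245, 239, 238, 238, 236, 237, 236, 237, 243, 245, 240, 237, 237, 241, 245, 245, 245, 245, 243, 241, 238, 239, 244, 245, 246, 223, 220, 223, 224, 218, 215, 222, 225, 223, 217, 219, 225, 217, 203, 142, 93, 130, 189, 202, 202, 201, 201, 202, 201, 202, 203, 202, 202, 202, 202]
[(451.4, 316.5, 58, 36, 71.7, 1130.5)]
```

View pics/c8.png

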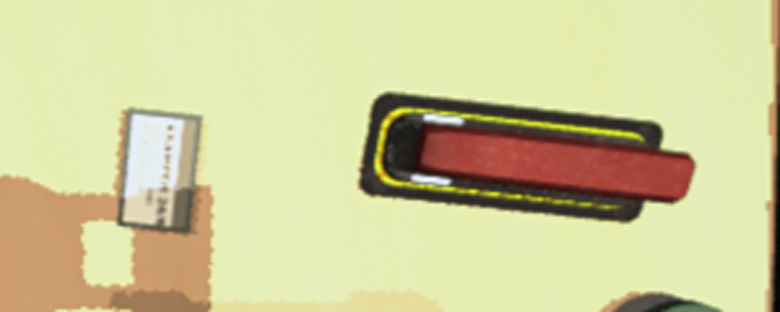

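The crop shows the stapler centred, with an even yellow border. The box's long axis is at about 72° and its centre at about (0.450, 0.317). Grasping it.

Call:
arm_command(
  xyz=[
    [0.005, 0.02, -0.02],
    [0.01, 0.042, -0.05],
    [0.01, 0.042, -0.09],
    [0.01, 0.042, -0.13],
    [0.01, 0.042, -0.165],
    [0.01, 0.042, -0.19],
    [0.01, 0.042, -0.208],
    [0.01, 0.042, -0.217],
    [0.01, 0.042, -0.217],
    [0.01, 0.042, -0.217],
  ],
  rot=[
    [0, 0, -0.04],
    [0, 0, -0.087],
    [0, 0, -0.087],
    [0, 0, -0.087],
    [0, 0, -0.087],
    [0, 0, -0.087],
    [0, 0, -0.087],
    [0, 0, -0.087],
    [0, 0, -0.087],
    [0, 0, -0.087],
  ],
)

```text
time: 19.93
ee_pos: [0.4504, 0.3165, 0.0042]
eef_rot: [0.809, 0.588, 0.0, 0.0]
ft_force: [0.2, 0.6, 0.3]
width: 0.087
grip_force: 0.0
```

Call:
arm_command(
  xyz=[
    [0, 0, 0],
    [0, 0, 0],
    [0, 0, 0],
    [0, 0, 0],
    [0, 0, 0],
    [0, 0, 0],
    [0, 0, 0],
    [0, 0, 0],
    [0, 0, 0],
    [0, 0, 0],
    [0, 0, 0],
    [0, 0, 0],
    [0, 0, 0.02],
    [0, 0, 0.05],
    [0, 0, 0.08],
    [0, 0, 0.1],
    [0, 0, 0.1],
    [0, 0, 0.1],
  ],
  rot=[
    [0, 0, 0],
    [0, 0, 0],
    [0, 0, 0],
    [0, 0, 0],
    [0, 0, 0],
    [0, 0, 0],
    [0, 0, 0],
    [0, 0, 0],
    [0, 0, 0],
    [0, 0, 0],
    [0, 0, 0],
    [0, 0, 0],
    [0, 0, 0],
    [0, 0, 0],
    [0, 0, 0],
    [0, 0, 0],
    [0, 0, 0],
    [0, 0, 0],
  ],
  grip=0.0,
  squeeze=15,
)

```text
time: 21.43
ee_pos: [0.4503, 0.3169, 0.1044]
eef_rot: [0.809, 0.588, 0.001, -0.0]
ft_force: [0.1, 0.8, -1.7]
width: 0.0381
grip_force: 15.0
```

```bash
python3 - <<'E'
from h import *
s=r.read_state(); m=r.camera_model("wrist"); im=r.camera("wrist"); cv2.imwrite("pics/w9.png",im[:,:,::-1])
q=s["eef_rot"]; print(s["ee_pos"],"yang",90-2*np.degrees(np.arctan2(q[0],q[1])))
print(netw("staple_box_center","wrist",m))
E
```

```text
[0.45031654 0.31692477 0.104418  ] yang -17.93094792208329
[([0.45, 0.314, 0.116], 0.8)]
```

View pics/w9.png

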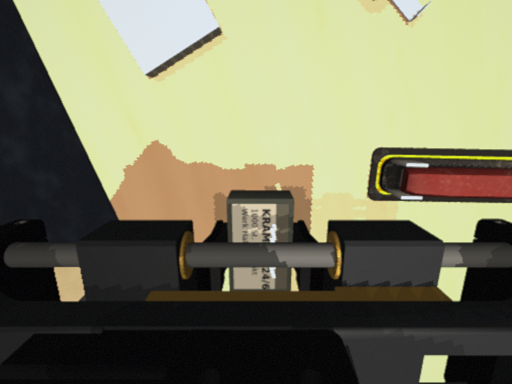

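The box is held squarely in the grip, with its near top edge at row 205. Carrying it towards its pad with an offset so the pad can be seen.

Call:
arm_command(
  xyz=[
    [0.002, -0.01, 0.02],
    [0.006, -0.03, 0.04],
    [0.012, -0.058, 0.06],
    [0.018, -0.088, 0.08],
    [0.024, -0.12, 0.1],
    [0.031, -0.152, 0.115],
    [0.038, -0.184, 0.115],
    [0.044, -0.216, 0.115],
    [0.051, -0.248, 0.115],
    [0.057, -0.28, 0.115],
    [0.064, -0.312, 0.115],
    [0.07, -0.344, 0.115],
    [0.077, -0.376, 0.115],
    [0.083, -0.408, 0.115],
    [0.09, -0.44, 0.115],
    [0.096, -0.472, 0.115],
    [0.102, -0.502, 0.115],
    [0.107, -0.526, 0.115],
    [0.11, -0.539, 0.115],
    [0.11, -0.539, 0.115],
  ],
  rot=[
    [0, 0, -0.02],
    [0, 0, -0.055],
    [0, 0, -0.09],
    [0, 0, -0.125],
    [0, 0, -0.16],
    [0, 0, -0.2],
    [0, 0, -0.24],
    [0, 0, -0.28],
    [0, 0, -0.32],
    [0, 0, -0.36],
    [0, 0, -0.4],
    [0, 0, -0.44],
    [0, 0, -0.48],
    [0, 0, -0.52],
    [0, 0, -0.56],
    [0, 0, -0.6],
    [0, 0, -0.63],
    [0, 0, -0.65],
    [0, 0, -0.658],
    [0, 0, -0.658],
  ],
)

```text
time: 23.2
ee_pos: [0.559, -0.2256, 0.2171]
eef_rot: [0.956, 0.293, -0.001, 0.0]
ft_force: [-0.5, 0.2, -1.2]
width: 0.0376
grip_force: 15.0
```

Call:
arm_command(
  xyz=[
    [0, 0, 0],
    [0, 0, 0],
    [0, 0, 0],
  ],
  rot=[
    [0, 0, 0],
    [0, 0, 0],
    [0, 0, 0],
  ],
)

```text
time: 23.45
ee_pos: [0.5601, -0.2206, 0.2182]
eef_rot: [0.955, 0.297, -0.0, -0.0]
ft_force: [1.0, 0.3, -0.7]
width: 0.038
grip_force: 15.0
```

```bash
python3 - <<'E'
from h import *
s=r.read_state(); m=r.camera_model("wrist"); im=r.camera("wrist"); cv2.imwrite("pics/w10.png",im[:,:,::-1])
q=s["eef_rot"]; t=s["ee_pos"]; a=np.radians(90-2*np.degrees(np.arctan2(q[0],q[1]))); print(t,"yang",np.degrees(a),s["width"],s["joint_positions"][6])
H,S,V=cv2.split(cv2.cvtColor(im,cv2.COLOR_RGB2HSV))
print("yel",*rect(m,(H>20)&(H<40)&(S>190),.003),sep="\n")
print(netw("box_pad_center","wrist",m),netw("staple_box_center","wrist",m))
# held box near top edge, in tool axes (expect 30 mm from centre)
e=ray(m,[[232,205],[290,205]],t[2]+.0175)-t; n=np.array([-np.sin(a),np.cos(a),0]); y=np.array([np.cos(a),np.sin(a),0]); print((e@n*1000).round(1),(e@y*1000).round(1))
mt=r.camera_model("top"); im=r.camera("top"); H,S,V=cv2.split(cv2.cvtColor(im,cv2.COLOR_RGB2HSV))
print("top yel",*rect(mt,(H>25)&(H<40)&(S>100)&(V>70),.003),sep="\n")
E
```

```text
[ 0.56011242 -0.22062014  0.21824614] yang -55.486608165644185 0.03800571143374511 -0.5343798277695773
yel
(650.2, -283.1, 65, 45, 34.6, 862.0)
(441.8, 91.9, 50, 27, 73.4, 737.5)
[([0.645, -0.287, 0.0], 0.93)] [([0.562, -0.223, 0.227], 0.92)]
[25.5 25.5] [-15.1  17.6]
top yel
(442.0, 94.0, 52, 29, 73.2, 191.5)
(659.8, -275.3, 47, 47, 37.4, 246.0)
```

View pics/w10.png

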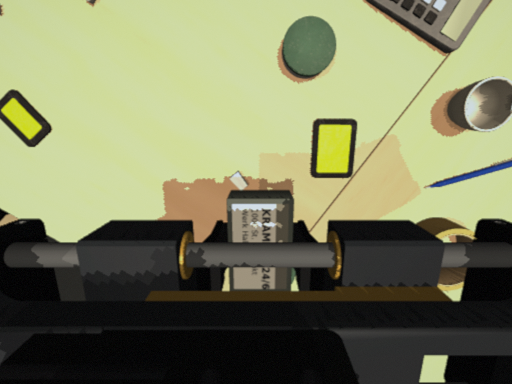

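The box pad is at (334,148), 34.6°, centre about (0.6505, −0.2825). The sharpener is at (238,180) below the box. Next I check the box's offset in the grip along its length.

```bash
python3 - <<'E'
from h import *
m=r.camera_model("wrist"); t=r.read_state()["ee_pos"]; a=np.radians(-55.5)
im=cv2.imread("pics/w10.png"); print(im[182:216,250].sum(1).tolist()); print(im[182:216,280].sum(1).tolist())
n=np.array([-np.sin(a),np.cos(a),0])
for row in (189,190,191,202,204,206): print(row,[(float(((ray(m,[[260,row]],t[2]+dz)-t)@n*1000).round(1)[0])) for dz in (.0178,-.0042)])
c=im[175:235,210:310]; cv2.imwrite("pics/c10.png",cv2.resize(c,None,fx=6,fy=6,interpolation=cv2.INTER_NEAREST))
E
```

```text
[407, 407, 407, 403, 409, 404, 405, 349, 195, 87, 95, 104, 116, 116, 130, 135, 192, 285, 305, 303, 302, 396, 618, 662, 661, 660, 605, 465, 406, 405, 422, 429, 428, 417]
[371, 329, 331, 334, 325, 333, 331, 283, 155, 88, 87, 109, 113, 112, 107, 131, 193, 291, 310, 311, 310, 328, 373, 388, 384, 382, 384, 391, 379, 264, 205, 203, 204, 207]
189 [34.8, 29.8]
190 [34.2, 29.1]
191 [33.7, 28.5]
202 [27.3, 21.1]
204 [26.1, 19.8]
206 [25.0, 18.4]
```

View pics/c10.png

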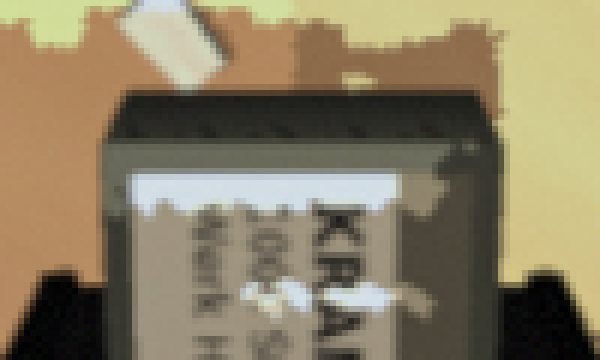

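The box sits within 0.5 mm of the grip centre. Placing it.

Call:
arm_command(
  xyz=[
    [0.02, -0.013, -0.01],
    [0.045, -0.03, -0.03],
    [0.07, -0.046, -0.06],
    [0.086, -0.057, -0.09],
    [0.091, -0.06, -0.12],
    [0.091, -0.06, -0.15],
    [0.091, -0.06, -0.175],
    [0.091, -0.06, -0.192],
    [0.091, -0.06, -0.202],
    [0.091, -0.06, -0.208],
    [0.091, -0.06, -0.211],
    [0.091, -0.06, -0.212],
    [0.091, -0.06, -0.212],
    [0.091, -0.06, -0.212],
  ],
  rot=[
    [0, 0, 0],
    [0, 0, 0],
    [0, 0, 0],
    [0, 0, 0],
    [0, 0, 0],
    [0, 0, 0],
    [0, 0, 0],
    [0, 0, 0],
    [0, 0, 0],
    [0, 0, 0],
    [0, 0, 0],
    [0, 0, 0],
    [0, 0, 0],
    [0, 0, 0],
  ],
)

```text
time: 24.82
ee_pos: [0.6516, -0.2828, 0.0079]
eef_rot: [0.955, 0.295, 0.001, 0.001]
ft_force: [-0.1, -0.2, -0.1]
width: 0.0376
grip_force: 15.0
```

Call:
arm_command(
  xyz=[
    [0, 0, 0],
    [0, 0, 0],
    [0, 0, 0],
    [0, 0, 0],
    [0, 0, 0],
    [0, 0, 0.02],
    [0, 0, 0.05],
    [0, 0, 0.09],
    [0, 0, 0.13],
    [-0.02, 0.01, 0.17],
    [-0.05, 0.03, 0.2],
    [-0.08, 0.05, 0.21],
    [-0.091, 0.06, 0.21],
    [-0.091, 0.06, 0.21],
    [-0.091, 0.06, 0.21],
  ],
  rot=[
    [0, 0, 0],
    [0, 0, 0],
    [0, 0, 0],
    [0, 0, 0],
    [0, 0, 0],
    [0, 0, 0],
    [0, 0, 0],
    [0, 0, 0],
    [0, 0, 0],
    [0, 0, 0],
    [0, 0, 0],
    [0, 0, 0],
    [0, 0, 0],
    [0, 0, 0],
    [0, 0, 0],
  ],
  grip=1.0,
)

```text
time: 26.07
ee_pos: [0.56, -0.2217, 0.2174]
eef_rot: [0.955, 0.296, 0.001, -0.0]
ft_force: [0.4, -0.9, -0.3]
width: 0.0871
grip_force: 0.0
```

```bash
python3 - <<'E'
from h import *
s=r.read_state(); m=r.camera_model("wrist"); im=r.camera("wrist")
print(s["ee_pos"],s["joint_positions"])
u=proj(m,[.651,-.282,0])[0].astype(int); c=im[u[1]-50:u[1]+50,u[0]-60:u[0]+60]
mt=r.camera_model("top"); it=r.camera("top")
v=proj(mt,[.634,.095,0])[0].astype(int); d=it[v[1]-25:v[1]+25,v[0]-30:v[0]+30]
a=cv2.resize(c[:,:,::-1],(480,400),interpolation=cv2.INTER_CUBIC); b=cv2.resize(d[:,:,::-1],(320,267),interpolation=cv2.INTER_CUBIC)
o=np.zeros((400,800,3),np.uint8); o[:,:480]=a; o[:267,480:]=b; cv2.imwrite("pics/c11.png",o)
print(netw("staple_box_center","wrist",m),netw("eraser_center","top",mt),netw("eraser_center","wrist",m))
E
```

```text
[ 0.55995725 -0.2217423   0.21739899] [-0.17294435  0.31018911  0.59188121  1.56220233 -0.17815708  1.32184734
 -0.52926325]
[([0.651, -0.286, 0.015], 0.88)] [([0.635, 0.095, 0.006], 0.59)] [([0.646, -0.288, 0.003], 0.58)]
```

View pics/c11.png

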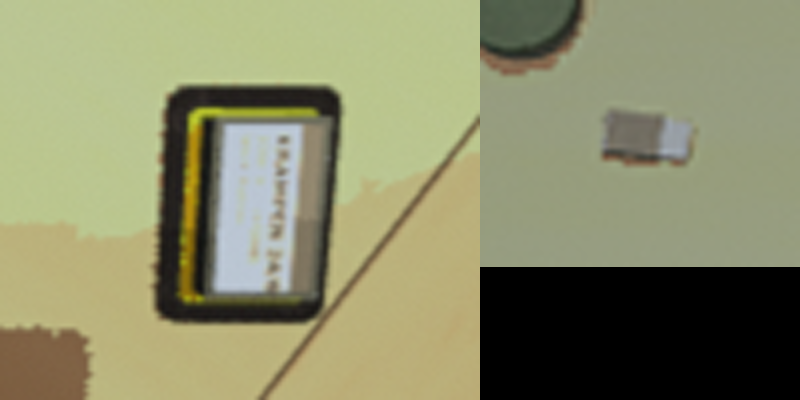

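The crops show the box aligned and centred on its pad. The eraser's long axis is at about 81°, centre (0.635, 0.095). Going there.

Call:
arm_command(
  xyz=[
    [0.004, 0.015, 0],
    [0.011, 0.042, 0],
    [0.018, 0.072, 0],
    [0.026, 0.102, 0],
    [0.034, 0.132, 0],
    [0.041, 0.162, 0],
    [0.049, 0.192, 0],
    [0.056, 0.22, 0],
    [0.063, 0.247, 0],
    [0.068, 0.266, 0],
    [0.07, 0.274, 0],
    [0.07, 0.274, 0],
    [0.07, 0.274, 0],
    [0.07, 0.274, 0],
  ],
  rot=[
    [0, 0, 0.05],
    [0, 0, 0.13],
    [0, 0, 0.22],
    [0, 0, 0.31],
    [0, 0, 0.4],
    [0, 0, 0.49],
    [0, 0, 0.58],
    [0, 0, 0.67],
    [0, 0, 0.75],
    [0, 0, 0.8],
    [0, 0, 0.82],
    [0, 0, 0.82],
    [0, 0, 0.82],
    [0, 0, 0.82],
  ],
)

```text
time: 27.48
ee_pos: [0.6298, 0.0491, 0.2166]
eef_rot: [0.76, 0.65, -0.0, 0.0]
ft_force: [-0.2, -0.3, 0.2]
width: 0.0871
grip_force: 0.0
```

```bash
python3 - <<'E'
from h import *
s=r.read_state(); m=r.camera_model("wrist"); im=r.camera("wrist"); q=s["eef_rot"]
print(s["ee_pos"],"yang",90-2*np.degrees(np.arctan2(q[0],q[1])))
u=proj(m,[.635,.095,0.01])[0].astype(int); print(u); x0,y0=u[0]-35,u[1]-35
c=im[y0:y0+70,x0:x0+70]; cv2.imwrite("pics/c12.png",cv2.resize(c[:,:,::-1],None,fx=8,fy=8,interpolation=cv2.INTER_NEAREST)); print(x0,y0)
print(netw("eraser_center","wrist",m))
H,S,V=cv2.split(cv2.cvtColor(im,cv2.COLOR_RGB2HSV)); k=np.zeros(S.shape,bool); k[y0+5:y0+65,x0+5:x0+65]=1
print(rect(m,cv2.morphologyEx((k&(S<45)).astype(np.uint8),cv2.MORPH_CLOSE,np.ones((3,3))),.013))
print("yel",*rect(m,(H>20)&(H<40)&(S>190),.003),sep="\n")
E
```

```text
[0.62983582 0.04906034 0.21663446] yang -8.880778997441396
[258 143]
223 108
[([0.63, 0.094, 0.003], 0.77)]
[(633.5, 98.8, 29, 19, 81.4, 272.5)]
yel
(441.8, 91.3, 52, 28, 73.3, 681.0)
(639.6, 258.0, 128, 20, -8.8, 217.5)
```

View pics/c12.png

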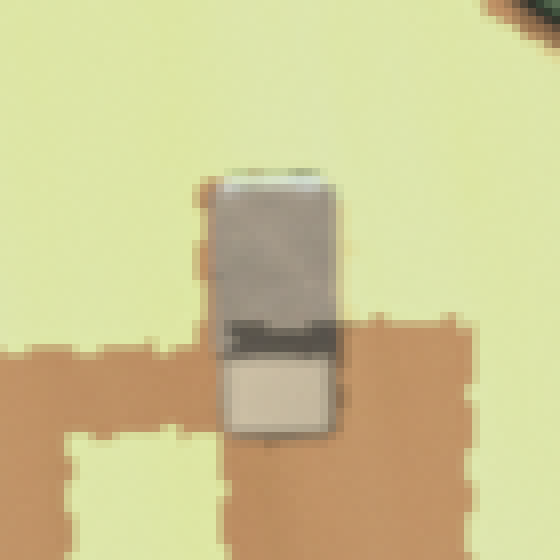

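The crop shows the eraser at columns 250–265, rows 130–162, aligned with the tool, giving a centre near (0.6345, 0.0925). Grasping it.

Call:
arm_command(
  xyz=[
    [0.002, 0.02, -0.02],
    [0.0045, 0.0405, -0.05],
    [0.0045, 0.0405, -0.09],
    [0.0045, 0.0405, -0.13],
    [0.0045, 0.0405, -0.165],
    [0.0045, 0.0405, -0.19],
    [0.0045, 0.0405, -0.205],
    [0.0045, 0.0405, -0.212],
    [0.0045, 0.0405, -0.215],
    [0.0045, 0.0405, -0.215],
    [0.0045, 0.0405, -0.215],
  ],
  rot=[
    [0, 0, 0],
    [0, 0, 0],
    [0, 0, 0],
    [0, 0, 0],
    [0, 0, 0],
    [0, 0, 0],
    [0, 0, 0],
    [0, 0, 0],
    [0, 0, 0],
    [0, 0, 0],
    [0, 0, 0],
  ],
)

```text
time: 28.5
ee_pos: [0.6354, 0.0918, 0.003]
eef_rot: [0.759, 0.652, 0.001, 0.001]
ft_force: [-0.6, 0.6, 1.0]
width: 0.0871
grip_force: 0.0
```

Call:
arm_command(
  xyz=[
    [0, 0, 0],
    [0, 0, 0],
    [0, 0, 0],
    [0, 0, 0],
    [0, 0, 0],
    [0, 0, 0],
    [0, 0, 0],
    [0, 0, 0],
    [0, 0, 0],
    [0, 0, 0],
    [0, 0, 0],
    [0, 0, 0],
    [0, 0, 0],
    [0, 0, 0],
    [0, 0, 0],
    [0, 0, 0.02],
    [0, 0, 0.05],
    [0, 0, 0.08],
    [0, 0, 0.08],
    [0, 0, 0.08],
  ],
  rot=[
    [0, 0, 0],
    [0, 0, 0],
    [0, 0, 0],
    [0, 0, 0],
    [0, 0, 0],
    [0, 0, 0],
    [0, 0, 0],
    [0, 0, 0],
    [0, 0, 0],
    [0, 0, 0],
    [0, 0, 0],
    [0, 0, 0],
    [0, 0, 0],
    [0, 0, 0],
    [0, 0, 0],
    [0, 0, 0],
    [0, 0, 0],
    [0, 0, 0],
    [0, 0, 0],
    [0, 0, 0],
  ],
  grip=0.0,
  squeeze=8,
)

```text
time: 30.17
ee_pos: [0.6357, 0.0922, 0.0836]
eef_rot: [0.758, 0.652, 0.002, 0.001]
ft_force: [-0.2, 0.7, -1.1]
width: 0.0214
grip_force: 8.0
```

Call:
arm_command(
  xyz=[
    [-0.006, -0.004, 0.02],
    [-0.02, -0.012, 0.045],
    [-0.042, -0.026, 0.075],
    [-0.066, -0.04, 0.1],
    [-0.088, -0.054, 0.115],
    [-0.103, -0.063, 0.1175],
    [-0.1085, -0.0665, 0.1175],
    [-0.1085, -0.0665, 0.1175],
    [-0.1085, -0.0665, 0.1175],
    [-0.1085, -0.0665, 0.1175],
  ],
  rot=[
    [0, 0, -0.02],
    [0, 0, -0.04],
    [0, 0, -0.07],
    [0, 0, -0.1],
    [0, 0, -0.12],
    [0, 0, -0.135],
    [0, 0, -0.14],
    [0, 0, -0.14],
    [0, 0, -0.14],
    [0, 0, -0.14],
  ],
)

```text
time: 31.0
ee_pos: [0.5262, 0.0264, 0.198]
eef_rot: [0.802, 0.598, -0.001, -0.0]
ft_force: [-0.8, 0.5, -0.7]
width: 0.0209
grip_force: 8.0
```

```bash
python3 - <<'E'
from h import *
s=r.read_state(); m=r.camera_model("wrist"); im=r.camera("wrist"); cv2.imwrite("pics/w13.png",im[:,:,::-1])
q=s["eef_rot"]; t=s["ee_pos"]; a=np.radians(90-2*np.degrees(np.arctan2(q[0],q[1]))); print(t,"yang",np.degrees(a),s["width"])
H,S,V=cv2.split(cv2.cvtColor(im,cv2.COLOR_RGB2HSV))
print("yel",*rect(m,(H>20)&(H<40)&(S>190),.003),sep="\n")
print(netw("eraser_pad_center","wrist",m),netw("eraser_center","wrist",m))
n=np.array([-np.sin(a),np.cos(a),0])
for row in range(195,226,3): print(row,[(float(((ray(m,[[260,row]],t[2]+dz)-t)@n*1000).round(1)[0])) for dz in (.0105,-.0025)],end=" ")
E
```

```text
[0.52617756 0.02639757 0.1979972 ] yang -16.586964950089694 0.020884964074252034
yel
(441.5, 91.4, 50, 29, 73.5, 641.0)
[([0.443, 0.095, 0.001], 0.88)] [([0.525, 0.028, 0.199], 0.86), ([0.444, 0.094, 0.003], 0.51)]
195 [29.3, 26.0] 198 [27.5, 24.0] 201 [25.7, 22.1] 204 [23.8, 20.1] 207 [22.0, 18.0] 210 [20.1, 16.0] 213 [18.2, 14.0] 216 [16.4, 11.9] 219 [14.5, 9.9] 222 [12.6, 7.8] 225 [10.6, 5.7]
```

View pics/w13.png

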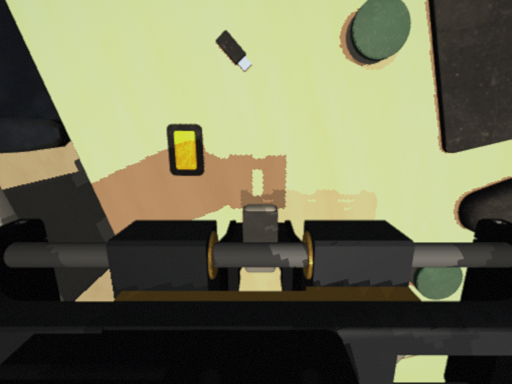

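The eraser pad is at (186,149), 73.4°. The eraser is held straight, its near end at about row 205, roughly 1 mm back from the grip centre. Placing it.

Call:
arm_command(
  xyz=[
    [-0.018, 0.015, -0.01],
    [-0.042, 0.034, -0.03],
    [-0.065, 0.053, -0.055],
    [-0.08, 0.065, -0.085],
    [-0.084, 0.068, -0.115],
    [-0.084, 0.068, -0.14],
    [-0.084, 0.068, -0.16],
    [-0.084, 0.068, -0.175],
    [-0.084, 0.068, -0.185],
    [-0.084, 0.068, -0.191],
    [-0.084, 0.068, -0.194],
    [-0.084, 0.068, -0.194],
    [-0.084, 0.068, -0.194],
  ],
  rot=[
    [0, 0, 0],
    [0, 0, 0],
    [0, 0, 0],
    [0, 0, 0],
    [0, 0, 0],
    [0, 0, 0],
    [0, 0, 0],
    [0, 0, 0],
    [0, 0, 0],
    [0, 0, 0],
    [0, 0, 0],
    [0, 0, 0],
    [0, 0, 0],
  ],
)

```text
time: 32.23
ee_pos: [0.4425, 0.0937, 0.0057]
eef_rot: [0.802, 0.597, 0.001, 0.0]
ft_force: [0.1, 1.3, 0.5]
width: 0.0208
grip_force: 8.0
```

Call:
arm_command(
  xyz=[
    [0, 0, 0],
    [0, 0, 0],
    [0, 0, 0],
    [0, 0, 0],
    [0, 0, 0],
    [0, 0, 0],
    [0, 0, 0.02],
    [0, 0, 0.05],
    [0, 0, 0.09],
    [0.01, -0.01, 0.13],
    [0.03, -0.03, 0.16],
    [0.05, -0.05, 0.19],
    [0.07, -0.06, 0.2],
    [0.07, -0.06, 0.2],
    [0.07, -0.06, 0.2],
    [0.07, -0.06, 0.2],
  ],
  rot=[
    [0, 0, 0],
    [0, 0, 0],
    [0, 0, 0],
    [0, 0, 0],
    [0, 0, 0],
    [0, 0, 0],
    [0, 0, 0],
    [0, 0, 0],
    [0, 0, 0],
    [0, 0, 0],
    [0, 0, 0],
    [0, 0, 0],
    [0, 0, 0],
    [0, 0, 0],
    [0, 0, 0],
    [0, 0, 0],
  ],
  grip=1.0,
)

```text
time: 33.57
ee_pos: [0.5111, 0.0339, 0.2042]
eef_rot: [0.802, 0.597, -0.001, -0.0]
ft_force: [0.1, 0.4, 0.1]
width: 0.0868
grip_force: 0.0
```

```bash
python3 - <<'E'
from h import *
m=r.camera_model("wrist"); im=r.camera("wrist"); print(r.read_state()["ee_pos"])
u=proj(m,[.442,.093,0])[0].astype(int); c=im[u[1]-40:u[1]+40,u[0]-40:u[0]+40]
mt=r.camera_model("top"); it=r.camera("top")
v=proj(mt,[.456,-.314,0.01])[0].astype(int); d=it[v[1]-25:v[1]+25,v[0]-25:v[0]+25]
f=lambda x:cv2.resize(x[:,:,::-1],(400,400),interpolation=cv2.INTER_CUBIC)
cv2.imwrite("pics/c14.png",np.hstack([f(c),f(d)]))
print(netw("eraser_center","wrist",m),netw("tin_center","top",mt))
E
```

```text
[0.51087143 0.03411603 0.20409783]
[([0.441, 0.093, 0.006], 0.94)] [([0.727, -0.176, 0.017], 0.88), ([0.458, -0.313, 0.021], 0.86), ([0.706, 0.156, 0.019], 0.71)]
```

View pics/c14.png

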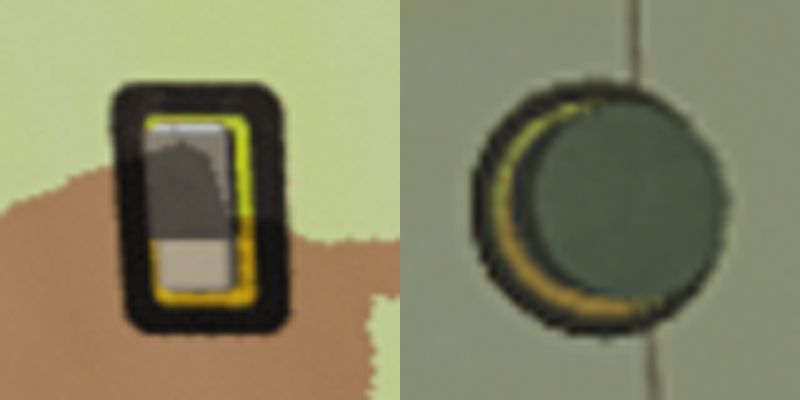

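The eraser is centred. Both cameras put the tin about 2.6 mm off towards (+x, +y), so I centre it by closing the fingers along that diagonal about the pad centre.

Call:
arm_command(
  xyz=[
    [-0.002, -0.015, 0],
    [-0.006, -0.04, 0],
    [-0.011, -0.068, 0],
    [-0.016, -0.098, 0],
    [-0.021, -0.128, 0],
    [-0.026, -0.158, 0],
    [-0.031, -0.188, 0],
    [-0.036, -0.218, 0],
    [-0.041, -0.248, 0],
    [-0.046, -0.278, 0],
    [-0.05, -0.305, 0],
    [-0.054, -0.33, 0],
    [-0.0575, -0.345, 0],
    [-0.0575, -0.35, 0],
    [-0.0575, -0.35, 0],
    [-0.0575, -0.35, 0],
  ],
  rot=[
    [0, 0, 0.04],
    [0, 0, 0.11],
    [0, 0, 0.19],
    [0, 0, 0.27],
    [0, 0, 0.35],
    [0, 0, 0.43],
    [0, 0, 0.51],
    [0, 0, 0.59],
    [0, 0, 0.67],
    [0, 0, 0.75],
    [0, 0, 0.83],
    [0, 0, 0.91],
    [0, 0, 0.97],
    [0, 0, 0.988],
    [0, 0, 0.988],
    [0, 0, 0.988],
  ],
)

```text
time: 35.1
ee_pos: [0.4543, -0.3159, 0.2047]
eef_rot: [0.423, 0.906, 0.0, -0.0]
ft_force: [-0.4, 0.6, -0.4]
width: 0.0869
grip_force: 0.0
```

Call:
arm_command(
  xyz=[
    [0, 0, -0.03],
    [0, 0, -0.07],
    [0, 0, -0.11],
    [0, 0, -0.145],
    [0, 0, -0.17],
    [0, 0, -0.186],
    [0, 0, -0.193],
    [0, 0, -0.193],
    [0, 0, -0.193],
    [0, 0, -0.193],
  ],
  rot=[
    [0, 0, 0],
    [0, 0, 0],
    [0, 0, 0],
    [0, 0, 0],
    [0, 0, 0],
    [0, 0, 0],
    [0, 0, 0],
    [0, 0, 0],
    [0, 0, 0],
    [0, 0, 0],
  ],
)

```text
time: 35.93
ee_pos: [0.4554, -0.3166, 0.0135]
eef_rot: [0.423, 0.906, 0.0, 0.001]
ft_force: [1.0, 1.0, 0.1]
width: 0.0871
grip_force: 0.0
```

Call:
arm_command(
  xyz=[
    [0, 0, 0],
    [0, 0, 0],
    [0, 0, 0],
    [0, 0, 0],
    [0, 0, 0],
    [0, 0, 0],
    [0, 0, 0],
    [0, 0, 0],
  ],
  rot=[
    [0, 0, 0],
    [0, 0, 0],
    [0, 0, 0],
    [0, 0, 0],
    [0, 0, 0],
    [0, 0, 0],
    [0, 0, 0],
    [0, 0, 0],
  ],
  grip=0.0,
  squeeze=5,
)

```text
time: 36.6
ee_pos: [0.4547, -0.3165, 0.0123]
eef_rot: [0.423, 0.906, 0.0, 0.0]
ft_force: [-1.5, 1.6, 5.5]
width: 0.0632
grip_force: 5.0
```

Call:
arm_command(
  xyz=[
    [0, 0, 0],
    [0, 0, 0],
    [0, 0, 0],
    [0, 0, 0],
    [0, 0, 0],
    [0, 0, 0],
    [0, 0, 0.02],
    [0, 0, 0.05],
    [0, 0, 0.09],
    [0, 0.01, 0.13],
    [-0.01, 0.04, 0.16],
    [-0.01, 0.07, 0.18],
    [-0.01, 0.1, 0.2],
    [-0.01, 0.13, 0.2],
    [-0.01, 0.15, 0.2],
    [-0.01, 0.16, 0.2],
    [-0.01, 0.16, 0.2],
    [-0.01, 0.16, 0.2],
  ],
  rot=[
    [0, 0, 0],
    [0, 0, 0],
    [0, 0, 0],
    [0, 0, 0],
    [0, 0, 0],
    [0, 0, 0],
    [0, 0, 0],
    [0, 0, 0],
    [0, 0, 0],
    [0, 0, 0],
    [0, 0, 0],
    [0, 0, 0],
    [0, 0, 0],
    [0, 0, 0],
    [0, 0, 0],
    [0, 0, 0],
    [0, 0, 0],
    [0, 0, 0],
  ],
  grip=1.0,
)

```text
time: 38.1
ee_pos: [0.4443, -0.1573, 0.2119]
eef_rot: [0.423, 0.906, -0.0, -0.0]
ft_force: [0.5, -0.2, 0.7]
width: 0.0868
grip_force: 0.0
```

```bash
python3 - <<'E'
from h import *
mt=r.camera_model("top"); it=r.camera("top"); s=r.read_state(); print(s["ee_pos"],s["width"])
for l in ["stapler_center","tin_center","staple_box_center","eraser_center","usb_stick","sharpener"]: print(l,netw(l,"top",mt))
H,S,V=[x.astype(int) for x in cv2.split(cv2.cvtColor(it,cv2.COLOR_RGB2HSV))]
g=(H>38)&(H<95)&(V<110)&(S>40); print("green",*rect(mt,g,.033,amin=150),sep="\n")
# tin vs pad in one view: overlay of expected outlines for pad centre found by eye
v=proj(mt,[.456,-.314,0.01])[0].astype(int); x0,y0=v[0]-25,v[1]-25
big=cv2.resize(it[y0:y0+50,x0:x0+50,::-1],(500,500),interpolation=cv2.INTER_CUBIC); cv2.imwrite("pics/c15.png",big); print(x0,y0)
# circle-fit pad outer edge on left side (dark -> light) and lid
P=[];L=[]
G=cv2.cvtColor(it,cv2.COLOR_RGB2GRAY).astype(float)
from scipy.ndimage import map_coordinates
for a in np.radians(np.arange(20,161,5)):
    rr=np.arange(.037,.052,.0005); p=np.c_[.454+rr*np.cos(a),-.316+rr*np.sin(a),0*rr+.003]; uv=proj(mt,p)
    q=map_coordinates(G,[uv[:,1],uv[:,0]],order=1); P.append(p[np.argmax(np.gradient(q)),:2])
for a in np.radians(np.arange(-150,-29,5)):
    rr=np.arange(.024,.040,.0005); p=np.c_[.454+rr*np.cos(a),-.316+rr*np.sin(a),0*rr+.033]; uv=proj(mt,p)
    q=map_coordinates(G,[uv[:,1],uv[:,0]],order=1); L.append(p[np.argmax(np.abs(np.gradient(q))),:2])
print("pad",circ(np.array(P),.043,[.454,-.316]),"lid",circ(np.array(L),.032,[.454,-.316]))
E
```

```text
[ 0.44415267 -0.15797253  0.21188716] 0.08704991866004516
stapler_center [([0.639, 0.28, 0.026], 0.77)]
tin_center [([0.706, 0.156, 0.019], 0.76), ([0.727, -0.176, 0.017], 0.55)]
staple_box_center [([0.651, -0.282, 0.018], 0.84)]
eraser_center [([0.446, 0.095, 0.008], 0.46)]
usb_stick [([0.54, 0.188, 0.001], 0.66)]
sharpener []
green
(701.5, 155.0, 64, 57, 44.1, 423.5)
(725.2, -173.8, 64, 60, -45.9, 412.5)
343 208
pad (array([ 454.5, -311.4]), np.float64(3.28), 29) lid (array([ 455.5, -309.4]), np.float64(3.1), 25)
```

I have gone past the picture-viewing limit of 14 (18 viewed so far), so I won't view any more and will check numerically. The arm hides the tin, so I move it clear first.

Call:
arm_command(
  xyz=[
    [0, 0.02, 0.01],
    [0, 0.05, 0.02],
    [0, 0.08, 0.03],
    [0, 0.11, 0.03],
    [0, 0.14, 0.03],
    [0, 0.17, 0.03],
    [0, 0.19, 0.03],
    [0, 0.2, 0.03],
    [0, 0.2, 0.03],
    [0, 0.2, 0.03],
  ],
  rot=[
    [0, 0, 0],
    [0, 0, 0],
    [0, 0, 0],
    [0, 0, 0],
    [0, 0, 0],
    [0, 0, 0],
    [0, 0, 0],
    [0, 0, 0],
    [0, 0, 0],
    [0, 0, 0],
  ],
)

```text
time: 39.28
ee_pos: [0.4445, 0.0425, 0.242]
eef_rot: [0.423, 0.906, -0.0, 0.0]
ft_force: [-0.4, -0.3, 0.5]
width: 0.0867
grip_force: 0.0
```

```bash
python3 - <<'E'
from h import *
from scipy.ndimage import map_coordinates
mt=r.camera_model("top"); it=r.camera("top"); s=r.read_state(); print(s["ee_pos"],s["width"])
for l in ["tin_center","sharpener"]: print(l,netw(l,"top",mt))
H,S,V=[x.astype(int) for x in cv2.split(cv2.cvtColor(it,cv2.COLOR_RGB2HSV))]
g=(H>38)&(H<95)&(V<110)&(S>40); print("green",*rect(mt,g,.033,amin=150),sep="\n")
G=cv2.cvtColor(it,cv2.COLOR_RGB2GRAY).astype(float)
def edge(angs,r0,r1,z,c):
    P=[]
    for a in np.radians(angs):
        rr=np.arange(r0,r1,.0005); p=np.c_[c[0]+rr*np.cos(a),c[1]+rr*np.sin(a),0*rr+z]; uv=proj(mt,p)
        q=map_coordinates(G,[uv[:,1],uv[:,0]],order=1); P.append(p[np.argmax(np.gradient(q)),:2])
    return np.array(P)
print("pad",circ(edge(np.arange(20,161,5),.036,.052,.003,[.454,-.314]),.043,[.454,-.314]))
print("lid",circ(edge(np.arange(-150,-29,5),.026,.042,.033,[.454,-.314]),.032,[.454,-.314]))
E
```

```text
[0.44457552 0.04188975 0.24203189] 0.08699538500843382
tin_center [([0.457, -0.314, 0.021], 0.72), ([0.707, 0.154, 0.017], 0.61)]
sharpener [([0.54, -0.198, 0.003], 0.63)]
green
(454.4, -315.5, 62, 62, 87.0, 459.5)
(702.1, 156.9, 62, 60, 0.0, 429.5)
(724.5, -174.6, 66, 61, -1.9, 422.5)
pad (array([ 455.3, -314.3]), np.float64(0.4), 29)
lid (array([ 454.9, -315.6]), np.float64(0.59), 25)
```

The tin now sits about 1.4 mm from its pad centre. The bystanders have not moved, everything is placed, and the robot is clear. Handing in.

```bash
python3 -c "
from bench import r
print(r.close_job())"
```

```text
the job is handed in; nothing more can be done
None
```

The stapler, clip tin, staple box and eraser are each upright on their matching pads, within about 2 mm by my measurements (the tin needed a second grip to centre it); the usb stick and sharpener were left where they lay, and I handed the job in at about 39 s, though I viewed 18 pictures against the limit of 14.

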